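# Load the seasoning rack and latch its keeper bar

## Robot

A 6-joint arm with a two-finger parallel gripper is mounted at the origin on a cart in front of the work surface, level with it; the furniture and walls round the work are solid. World frame = base frame: x ahead of the robot, y to its left, z up, the work surface at z = 0. Lengths are in m, angles in degrees, forces in N, time in s.
With the tool pointing down it reaches from about 0.25 to 0.775 m from the base axis. Payload 4 kg.
Tool frame: the origin (TCP) lies on the centre line of the jaws, within the pads' length; the fingertips stand robot.tip_reach ahead of it and the grasp point (between the pads) lies 5 mm behind it (robot.tip_reach is the distance from the TCP to the fingertips, in m); z points along the fingers, y is the line along which they close (so a half turn about z gives the same grasp; the last joint's range is limited). The gripper opens to 94 mm and grips with 3 to 60 N. Pads are 16 mm wide; open, the fingers measure 119 mm over their backs; the gripper's body (75 mm by 177 mm) begins 78 mm behind the grasp point.
Start: joints at [64.509, 4.996, 78.535, -0, 96.463, -5.907], TCP at [0.184, 0.518, 0.22] pointing down, gripper open.
Joint ranges: [-177.83, 177.83], [-43.37, 116.18], [15.69, 146.23], [-61.86, 241.86], [9.47, 152.12], [-147.06, 147.06]. Speed limits (degrees/s): [159.86, 159.86, 180, 180, 180, 180].

## Interface

Orientations are given as [roll, pitch, yaw] about the fixed x, y, z axes, in that order (R = Rz(yaw) Ry(pitch) Rx(roll)).
In Python, from rig import robot gives the robot as it stands. The module is installed in compiled form; this text tells all that it offers.
- The arm moves only by the tool arm_command, never from a script. Its arguments are lists of equal length, an entry for each row: "gripper": the closure, from 0 (fully open) to 1 (shut); "dp": the shift along the world's x, y, z in m, a list of three; "rot": the turn, a rotation vector about the world's x, y, z in rad, a list of three. In form: {"gripper": [gripper, ...], "dp": [[x, y, z], ...], "rot": [[ax, ay, az], ...]}. A call has 1 to 12 rows; each row shifts and turns the commanded pose from where the row before left it; what a row does not reach is not made up. A row lasts 1/10 s, in which the tool goes at most 50 mm and 8.59 degrees, less where a joint would pass 70% of its speed; a pose out of reach is approached as far as the arm can. A call is refused whole if a number of a shift passes 0.05 or a number of a turn 0.15, either way. A call with a gripper value outside its range is refused whole. The fingers move at their own pace and stop on an object; "squeeze" is the grip in N (left out, the last holds). Time passes only in rows, so rows that do not move let the fingers close. It gives the time, the measured TCP pose, the force, the opening and the grip force at its end, in the units of the state.
- robot.get_obs(): the state, without advancing time (a new reading comes with each control period).
- robot.camera(name): name is "side" or "top"; returns a dict with "frame" (420x560x3 uint8, blue, green, red), "mtx" (3x3 intrinsics, pixels), "dist_coeffs" ([k1, k2, p1, p2, k3] as OpenCV has them; the pictures are not rectified), "R" (3x3) and "t" (3): a world point X has camera coordinates R X + t. Camera axes: x right, y down, z forward; pixel columns grow to the right and rows downward; lengths in m; the calibration is good to about 2 mm. A picture is of the moment at which its call begins. There is no depth.
- robot.hand_in(): hands the job in; it is judged then, once.
Trained networks look in a picture, given as the dict that the camera call returned (one of the last four; its "shot" number tells which), for a name from the list of things; names that differ only in an ending like _2 or _b are one class to them, and where a whole thing is asked for, a point or a joint stands for the part that bears it (a point fixed in the world has none). Each returns a list of dicts, best first, with "confidence" (0 to 1); they miss things now and then, are a little off and sometimes report something else, mostly with a low value. They report only what shows in the picture. A call takes as long as a camera call. They do not tell look-alikes from the thing itself.
- robot.look_for(name, picture): "extent" ([left, top, width, height] in pixels, round what is visible of it).
The state is a dict: "time_s": time; "q": joint angles; "joint_velocities": joint speeds; "effort": joint torques, N m; "tcp_pos": TCP position; "ee_rot": TCP orientation; "force": force on the tool from outside, world axes, zero at the start; "torque": the same for the moment, N m; "gripper_width": opening from 0.0 (shut) to 1.0 (fully open); "finger_force": force on a finger pad.
Only numpy, scipy, OpenCV 4.12 (cv2) and the standard library are available. Lean on these libraries where they do the work, as an engineer would, in place of code of your own. Each camera call takes 0.05 s, during which the arm holds its last target. There are 200 camera calls.

## Task

Stand the two seasoning containers that are out on the table in the two empty bays of the steel rack, upright and one to a bay, beside the third that already stands there. Only then swing the rack's keeper bar all the way shut in front of them, pushing past the resistance of the spring catch until it snaps home and stays shut, and let go. Do not shift or knock over the red bottle, the yellow bottle or the sauce cup close by.

Things in the scene. Friction and masses are not known exactly. Their poses are not given: they have to be found in the camera images.
- rack: Low fixed steel rack, 70 x 222 mm; origin at table height, centre of the middle bay; x to the back plate, y along the row, -x the open front. Three bays without floor (things stand on the table) at y = +70, 0, -70 mm, x = 0, each 64 mm wide, 60 mm deep (back plate's face at x = +30 mm). Back plate and end cheeks 40 mm high; dividers 6 mm thick, 22 mm high. Load from above.
- rack_catch (a point): Nose of the spring plunger, at the rack's -y end, 34 mm above the table. It sits in a black catch block, 34 x 26 mm, 40 mm high, that stands beside the tip of the shut bar (rack x -59 to -25, y -146 to -119 mm).
- keeper (a joint): Angle of the keeper bar, rad: 0 = shut against its stop, along the rack's front (inner face at rack x = -34 mm); grows as it swings out to the front, at most 1.1. Turns about an upright pin at the rack's +y end with slight friction; stays where left. At about 0.06 its tip meets the spring plunger (about 5 N at the knob); below about 0.03 it snaps shut and is held.
- keeper_hinge (a point): Point on the keeper bar's hinge axis (rack x -39, y +115 mm), 34 mm above the table. The bar is 10 mm thick, 12 mm high (28 to 40 mm above the table) and 230 mm long from the axis to its tip.
- keeper_knob (a point): Centre of the top of the red upright knob on the keeper bar, 210 mm from the hinge axis: 16 mm in diameter, from 46 to 88 mm above the table. When shut it stands about 13 mm in front of a container in the last bay, so push it from the outside.
- shaker_a: Steel shaker, 52 mm in diameter, 88 mm tall, 0.16 kg or so; origin at the centre of its underside, z up. One of the three seasoning containers (the shakers and the jar); one of the three, drawn at random, already stands in a bay.
- shaker_b: The other steel shaker, of the same size; origin at the centre of its underside.
- spice_jar: Spice jar with black lid, 45 mm in diameter, 105 mm tall, 0.11 kg or so; origin at the centre of its underside.
- red_bottle: Red squeeze bottle, 58 mm in diameter, 200 mm tall; bystander; origin at the centre of its underside.
- yellow_bottle: Yellow squeeze bottle, 58 mm in diameter, 190 mm tall; bystander; origin at the centre of its underside.
- sauce_cup: White sauce cup, 70 mm in diameter, 42 mm tall; bystander; origin at the centre of its underside.
Mind the look-alikes: they are no part of the job. Leave any blue look-alike of the shaker_b alone.

How it is judged:
By the outcome, as a careful person would: the job done as asked, in the order asked, and still so for the second after the job is handed in, with the robot touching nothing.
It also fails if it takes over 67 s, if anything falls off the work surface, if the arm or the gripper's body presses on something with over 40 N, if the wrist force passes 120 N, or if a joint passes its speed limit or range.

## Working session

There is one attempt and no reset: what is moved stays moved. The work goes in short steps, Python scripts to look and compute and a tool call to move; the robot and the scene stay as the last step left them, time stands still between calls to the robot, and variables do not carry over. Pictures are saved under pics/ and viewed, at most 10 in all, crops included, and the job is handed in when it is done.

Besides the shell and the picture viewer there is one more tool, called after "Emit:" as name(argument=value, ...) on one line, values as JSON. arm_command: Moves the arm, as the interface text tells. Its arguments: {"type":"object","properties":{"gripper":{"type":"array","items":{"type":"number"}},"dp":{"type":"array","items":{"type":"array","items":{"type":"number"}}},"rot":{"type":"array","items":{"type":"array","items":{"type":"number"}}},"squeeze":{"type":"number"}},"required":["gripper","dp","rot"]}

```bash
mkdir -p pics; cat > h.py <<'E'
import numpy as np, cv2
from rig import robot
def ray(c,u,v):
    p=cv2.undistortPoints(np.array([[[u,v]]],float),np.array(c["mtx"]),np.array(c["dist_coeffs"]))[0,0]
    R=np.array(c["R"]);t=np.array(c["t"])
    return -R.T@t, R.T@np.array([p[0],p[1],1])
def at(c,u,v,z):
    o,d=ray(c,u,v); return o+d*(z-o[2])/d[2]
def proj(c,X):
    r,_=cv2.Rodrigues(np.array(c["R"])); return cv2.projectPoints(np.array(X,float).reshape(-1,1,3),r,np.array(c["t"],float),np.array(c["mtx"]),np.array(c["dist_coeffs"]))[0][:,0]
E
python3 - <<'E'
from h import *
o=robot.get_obs();print(o["time_s"],o["tcp_pos"],o["ee_rot"],robot.tip_reach,o["gripper_width"])
T=robot.camera("top");S=robot.camera("side")
cv2.imwrite("pics/top0.png",T["frame"]);cv2.imwrite("pics/side0.png",S["frame"])
for nm,c in(("top",T),("side",S)):
  print(nm,"cam at",(-np.array(c["R"]).T@np.array(c["t"])).round(3))
  for n in["rack","keeper","keeper_knob","rack_catch","shaker_a","spice_jar","red_bottle","yellow_bottle","sauce_cup"]:
    print(n,[(np.round(d["extent"]).astype(int).tolist(),round(d["confidence"],2)) for d in robot.look_for(n,c)[:5]])
E
```

```text
0.0 [0.18413207 0.51771229 0.21832414] [-1.79876144e+02 -1.37537956e-02  1.60414819e+02] 0.014 0.9958479615195679
top cam at [0.512 0.044 1.074]
rack [([222, 141, 121, 128], 0.93)]
keeper [([225, 183, 68, 82], 0.57)]
keeper_knob [([225, 181, 68, 88], 0.55)]
rack_catch [([219, 144, 126, 124], 0.6), ([369, 164, 43, 37], 0.44)]
shaker_a [([277, 280, 29, 29], 0.8), ([289, 221, 27, 18], 0.57)]
spice_jar [([357, 235, 29, 25], 0.67)]
red_bottle [([369, 164, 40, 34], 0.69)]
yellow_bottle [([150, 138, 43, 38], 0.96)]
sauce_cup [([170, 213, 32, 34], 0.77)]
side cam at [ 0.549 -0.799  0.784]
rack [([232, 193, 94, 76], 0.56)]
keeper [([232, 199, 65, 40], 0.95), ([293, 207, 21, 31], 0.32)]
keeper_knob [([253, 216, 22, 38], 0.67), ([231, 199, 67, 36], 0.62)]
rack_catch [([230, 192, 91, 82], 0.57)]
shaker_a [([253, 216, 23, 38], 0.93), ([295, 207, 19, 30], 0.86), ([199, 218, 23, 35], 0.64)]
spice_jar [([236, 255, 24, 46], 0.84)]
red_bottle [([295, 234, 31, 73], 0.95)]
yellow_bottle [([293, 134, 26, 59], 0.73)]
sauce_cup [([247, 175, 24, 24], 0.92)]
```

View pics/top0.png

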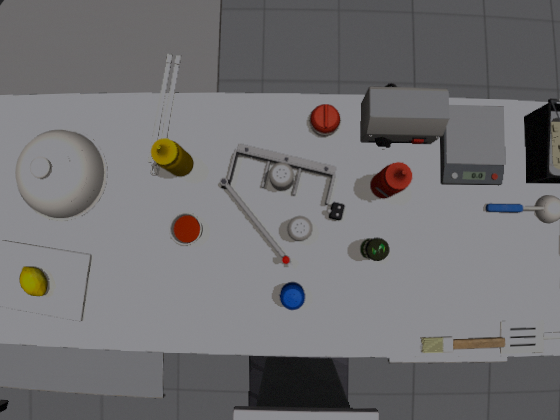

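View pics/side0.png

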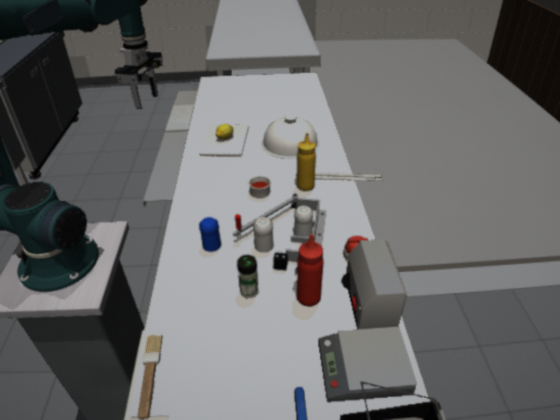

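Top view (up = +x, left = +y): a steel shaker stands in the middle rack bay (281,176). 
Shaker candidates on the table are the steel one (300,229) and the blue look-alike (292,296), so I choose the steel one. The spice jar can only be (376,249). 
Other positions: knob (286,260), hinge (224,183), catch block (337,211), red bottle (390,180), yellow bottle (172,157), cup (187,229).

Next is one close crop to check this choice and measure.

```bash
python3 - <<'E'
from h import *
T=robot.camera("top");S=robot.camera("side")
a=cv2.resize(T["frame"][135:275,205:405],None,fx=4,fy=4,interpolation=cv2.INTER_CUBIC)
a=cv2.convertScaleAbs(a,alpha=1.3)
for i in range(0,200,20): cv2.putText(a,str(205+i),(4*i,10),0,.35,(0,255,255));cv2.line(a,(4*i,12),(4*i,18),(0,255,255))
for i in range(5,140,20): cv2.putText(a,str(135+i),(0,4*i+4),0,.35,(0,255,255))
cv2.imwrite("pics/crop1.png",a)
for n,u,v,z in[("knob",286,260,.088),("hinge",224,183,.04),("shk",300,229,.088),("bay shk",281,176,.088),("blL",240,148,.04),("blR",332,170,.04),("block",337,211,.04),("jar",376,249,.105)]:
  print(n,at(T,u,v,z).round(4))
# side: centres from extents
for n,e,h in[("shk",[253,216,22,38],.088),("jar",[236,255,24,46],.105),("red",[295,234,31,73],.2),("yel",[293,134,26,59],.19),("cup",[247,175,24,24],.042),("bayshk",[295,207,19,30],.088)]:
  print("side",n,at(S,e[0]+e[2]/2,e[1]+e[3]/2,h/2).round(4))
for n,e,h in[("red",[369,164,40,34],.1),("yel",[150,138,43,38],.1),("cup",[170,213,32,34],.03),("jar",[357,235,29,25],.06)]:
  print("top",n,at(T,e[0]+e[2]/2,e[1]+e[3]/2,h).round(4))
E
```

```text
knob [0.4809 0.0489 0.088 ]
hinge [0.6395 0.1837 0.04  ]
shk [0.5434 0.022  0.088 ]
bay shk [0.6496 0.0621 0.088 ]
blL [0.7152 0.1517 0.04  ]
blR [ 0.6711 -0.0448  0.04  ]
block [ 0.5842 -0.0563  0.04  ]
jar [ 0.5061 -0.1279  0.105 ]
side shk [0.5484 0.0176 0.044 ]
side jar [ 0.5067 -0.1364  0.0525]
side red [ 0.6462 -0.1675  0.1   ]
side yel [0.6845 0.2706 0.095 ]
side cup [0.54   0.2641 0.021 ]
side bayshk [0.6587 0.0613 0.044 ]
top red [ 0.6419 -0.1541  0.1   ]
top yel [0.6834 0.284  0.1   ]
top cup [0.5384 0.2641 0.03  ]
top jar [ 0.5087 -0.1265  0.06  ]
```

View pics/crop1.png

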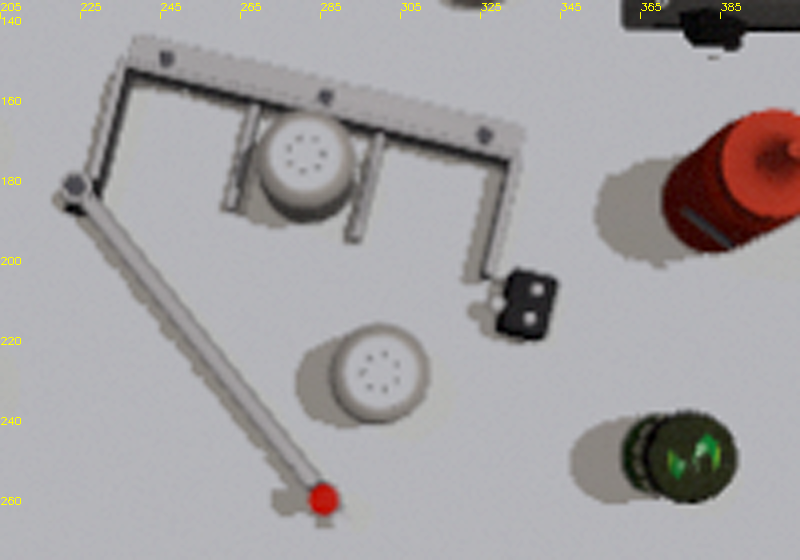

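Crop: the steel shaker top is at crop (380,372), between bar and rack. The jar lid is at (691,457), the knob at (323,499), the hinge cap at (75,185) and the catch block at (527,303). The two end bays are empty, and the choice holds.

```bash
python3 - <<'E'
from h import *
from scipy.optimize import least_squares
T=robot.camera("top");S=robot.camera("side")
P=lambda x,y:(205+x/4-.4,135+y/4-.4)
def rk(p,X):
  X=np.array(X,float);c,s=np.cos(p[2]),np.sin(p[2]);return np.c_[p[0]+c*X[:,0]-s*X[:,1],p[1]+s*X[:,0]+c*X[:,1],X[:,2]]
M=np.array([[-.039,.115,.044],[-.042,-.1325,.04],[.03,.102,.04],[.03,-.102,.04]])
px=np.array([P(75,185),P(527,302),P(130,70),P(508,160)])
r=least_squares(lambda p:(proj(T,rk(p,M))-px).ravel(),[.655,.06,-.23])
p=r.x;print("rack",p.round(4),np.degrees(p[2]),"res",r.fun.round(1))
print("bays",rk(p,[[0,.07,0],[0,0,0],[0,-.07,0]]).round(4).tolist())
chk=np.array([[-.03,.035,.022],[-.03,-.035,.022],[-.03,-.102,.04],[.036,-.111,.04]])
print("divider ends crop px",((proj(T,rk(p,chk))-[205,135]+.4)*4).round())
k=at(T,*P(323,499),.088);hg=rk(p,[[-.039,.115,0]])[0]
d=(k-hg)[:2];print("knob",k,"len",np.hypot(*d),"angle",-(np.arctan2(d[1],d[0])-(p[2]-np.pi/2)))
print("knob shut",rk(p,[[-.039,-.095,0]])[0].round(4))
for n,a,b,z,ds in[("shk",379,371,.088,.052),("bayshk",306,160,.086,.052),("jar",691,457,.103,.045)]:
  X=at(T,*P(a,b),z);print(n,X.round(4))
  C=np.array([[X[0]+ds/2*np.cos(t),X[1]+ds/2*np.sin(t),zz] for t in np.linspace(0,6.3,60) for zz in(0,z)])
  for nm,c in(("top",T),("side",S)):
    q=proj(c,C);print("  pred extent",nm,q.min(0).round(1),(q.max(0)-q.min(0)).round(1))
E
```

```text
rack [ 0.6554  0.064  -0.2235] -12.803341986639449 res [-0.   0.3  0.5  0.5  0.4 -0.4 -0.9 -0.4]
bays [[0.6709, 0.1322, 0.0], [0.6554, 0.064, 0.0], [0.6398, -0.0043, 0.0]]
divider ends crop px [[228. 210.]
 [354. 241.]
 [478. 268.]
 [524. 152.]]
knob [0.48219189 0.0502583  0.088     ] len 0.20948527887538296 angle 0.6503093979342338
knob shut [ 0.5963 -0.02    0.    ]
shk [0.5466 0.0234 0.088 ]
  pred extent top [286.4 214.4] [26.  26.3]
  pred extent side [252.4 214.2] [21.2 38.4]
bayshk [0.6528 0.062  0.086 ]
  pred extent top [268.3 161.9] [25.7 30. ]
  pred extent side [292.5 203.7] [20.  36.8]
jar [ 0.5064 -0.1309  0.103 ]
  pred extent top [358.6 237.4] [30.  22.8]
  pred extent side [236.4 253.9] [22.2 44.6]
```

Emit:
arm_command(gripper=[0,0,0,0,0,0,0,0,0,0,0,0], dp=[[0.026,-0.036,0],[0.026,-0.036,0],[0.026,-0.036,0],[0.026,-0.036,0],[0.026,-0.036,0],[0.026,-0.036,0],[0.026,-0.036,0],[0.026,-0.036,0],[0.026,-0.036,0],[0.026,-0.036,0],[0.026,-0.036,0],[0.026,-0.036,0]], rot=[[0,0,-0.037],[0,0,-0.037],[0,0,-0.037],[0,0,-0.037],[0,0,-0.037],[0,0,-0.037],[0,0,-0.037],[0,0,-0.037],[0,0,-0.037],[0,0,-0.037],[0,0,-0.037],[0,0,-0.037]], squeeze=15)

```text
time_s: 2.4
tcp_pos: [0.4972, 0.0845, 0.2198]
ee_rot: [180.0, 0.0, 134.9]
force: [-0.4, 0.6, 0.2]
gripper_width: 1.001
finger_force: 0.0
```

Emit:
arm_command(gripper=[0,0,0,0,0,0,0,0,0], dp=[[0.025,-0.031,0],[0.0235,-0.031,0],[0,0,-0.04],[0,0,-0.03],[0,0,-0.03],[0,0,-0.03],[0,0,-0.02],[0,0,-0.008],[0,0,0]], rot=[[0,0,0],[0,0,0],[0,0,0],[0,0,0],[0,0,0],[0,0,0],[0,0,0],[0,0,0],[0,0,0]])

```text
time_s: 3.3
tcp_pos: [0.544, 0.0242, 0.0603]
ee_rot: [-179.9, -0.1, 135.0]
force: [0.0, 0.6, 0.8]
gripper_width: 0.999
finger_force: 0.0
```

Emit:
arm_command(gripper=[0.3,0.6,1,1,1,1,1,1], dp=[[0,0,0],[0,0,0],[0,0,0],[0,0,0],[0,0,0],[0,0,0],[0,0,0],[0,0,0]], rot=[[0,0,0],[0,0,0],[0,0,0],[0,0,0],[0,0,0],[0,0,0],[0,0,0],[0,0,0]])

```text
time_s: 4.1
tcp_pos: [0.5449, 0.0241, 0.0618]
ee_rot: [180.0, 0.0, 135.0]
force: [-0.1, 0.3, 2.1]
gripper_width: 0.546
finger_force: 15.0
```

Emit:
arm_command(gripper=[1,1,1,1,1,1,1,1,1,1,1,1], dp=[[0,0,0.025],[0,0,0.03],[0,0,0.03],[0,0,0.025],[0.018,0.015,0],[0.018,0.015,0],[0.018,0.015,0],[0.018,0.015,0],[0.018,0.016,0],[0.018,0.016,0],[0.018,0.016,0],[0,0,0]], rot=[[0,0,0],[0,0,0],[0,0,0],[0,0,0],[0,0,-0.1446],[0,0,-0.1446],[0,0,-0.1446],[0,0,-0.1446],[0,0,-0.1446],[0,0,-0.1446],[0,0,-0.1446],[0,0,0]])

```text
time_s: 5.3
tcp_pos: [0.6718, 0.1342, 0.1693]
ee_rot: [-179.9, -0.0, 77.0]
force: [-0.8, -0.6, -1.6]
gripper_width: 0.548
finger_force: 15.0
```

```bash
python3 - <<'E'
from h import *
o=robot.get_obs();print(o["tcp_pos"],o["ee_rot"],o["gripper_width"])
S=robot.camera("side");T=robot.camera("top")
a=cv2.resize(S["frame"][120:300,190:350],None,fx=3,fy=3,interpolation=cv2.INTER_CUBIC)
b=cv2.resize(T["frame"][120:300,200:300],None,fx=3,fy=3,interpolation=cv2.INTER_CUBIC)
cv2.imwrite("pics/c2.png",np.hstack([a,b]))
E
```

```text
[0.6718005  0.13420284 0.16928808] [-1.79893518e+02 -2.19565203e-02  7.70322099e+01] 0.5484310320870696
```

View pics/c2.png

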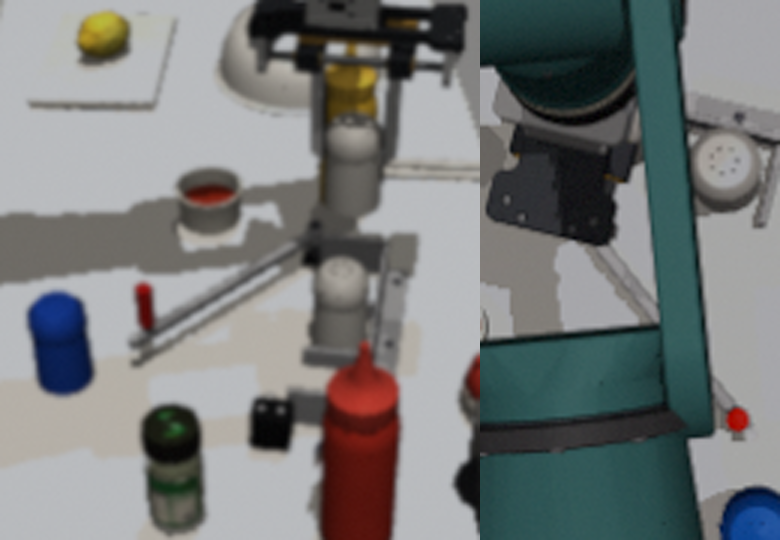

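The shaker hangs upright over the +y bay (side crop 350,165). The bay shaker, bottles and cup are undisturbed. Next I lower it.

Emit:
arm_command(gripper=[1,1,1,1,1,1,1,1,1,1], dp=[[0,0,0],[0,0,-0.025],[0,0,-0.025],[0,0,-0.02],[0,0,-0.012],[0,0,-0.01],[0,0,-0.008],[0,0,-0.005],[0,0,-0.003],[0,0,0]], rot=[[0,0,0],[0,0,0],[0,0,0],[0,0,0],[0,0,0],[0,0,0],[0,0,0],[0,0,0],[0,0,0],[0,0,0]])

```text
time_s: 6.4
tcp_pos: [0.6709, 0.1322, 0.0636]
ee_rot: [180.0, -0.0, 77.0]
force: [0.2, 0.1, -1.4]
gripper_width: 0.548
finger_force: 15.0
```

Emit:
arm_command(gripper=[1,1,0.42,0.38,0.3,0.2,0.2,0.2,0.2], dp=[[0,0,-0.0015],[0,0,0],[0,0,0],[0,0,0],[0,0,0],[0,0,0],[0,0,0],[0,0,0.02],[0,0,0.03]], rot=[[0,0,0],[0,0,0],[0,0,0],[0,0,0],[0,0,0],[0,0,0],[0,0,0],[0,0,0],[0,0,0]])

```text
time_s: 7.3
tcp_pos: [0.6691, 0.1319, 0.1094]
ee_rot: [-179.7, 0.1, 77.0]
force: [0.7, -0.5, -0.4]
gripper_width: 0.801
finger_force: 0.0
```

Emit:
arm_command(gripper=[0.1,0,0,0,0,0,0,0,0,0,0], dp=[[0,0,0.03],[0,0,0.04],[0,0,0.01],[-0.0236,-0.0376,0],[-0.0236,-0.0376,0],[-0.0236,-0.0376,0],[-0.0236,-0.0376,0],[-0.0236,-0.0376,0],[-0.0236,-0.0376,0],[-0.0236,-0.0376,0],[0,0,0]], rot=[[0,0,0],[0,0,0],[0,0,0],[0,0,0.1446],[0,0,0.1446],[0,0,0.1446],[0,0,0.1446],[0,0,0.1446],[0,0,0.1446],[0,0,0.1446],[0,0,0]])

```text
time_s: 8.4
tcp_pos: [0.504, -0.1333, 0.191]
ee_rot: [-179.9, -0.0, 134.4]
force: [0.6, 0.5, 0.0]
gripper_width: 0.999
finger_force: 0.0
```

Emit:
arm_command(gripper=[0,0,0,0,0,0], dp=[[0,0,0],[0,0,-0.04],[0,0,-0.04],[0,0,-0.03],[0,0,-0.018],[0,0,0]], rot=[[0,0,0],[0,0,0],[0,0,0],[0,0,0],[0,0,0],[0,0,0]])

```text
time_s: 9.0
tcp_pos: [0.5046, -0.1271, 0.0598]
ee_rot: [-179.8, -0.4, 134.7]
force: [-0.1, 1.0, -0.8]
gripper_width: 1.003
finger_force: 0.0
```

Emit:
arm_command(gripper=[0.3,0.5,1,1,1,1,1,1], dp=[[0,0,0],[0,0,0],[0,0,0],[0,0,0],[0,0,0],[0,0,0],[0,0,0],[0,0,0]], rot=[[0,0,0],[0,0,0],[0,0,0],[0,0,0],[0,0,0],[0,0,0],[0,0,0],[0,0,0]])

```text
time_s: 9.8
tcp_pos: [0.5066, -0.1299, 0.0642]
ee_rot: [-180.0, 0.0, 134.6]
force: [-1.0, -1.1, 2.0]
gripper_width: 0.477
finger_force: 15.0
```

Emit:
arm_command(gripper=[1,1,1,1,1,1,1,1,1,1,1,1], dp=[[0,0,0.025],[0,0,0.03],[0,0,0.03],[0,0,0.025],[0.019,0.018,0],[0.019,0.018,0],[0.019,0.018,0],[0.019,0.018,0],[0.019,0.018,0],[0.019,0.018,0],[0.0195,0.0175,0],[0,0,0]], rot=[[0,0,0],[0,0,0],[0,0,0],[0,0,0],[0,0,-0.1446],[0,0,-0.1446],[0,0,-0.1446],[0,0,-0.1446],[0,0,-0.1446],[0,0,-0.1446],[0,0,-0.1446],[0,0,0]])

```text
time_s: 11.0
tcp_pos: [0.6414, -0.0017, 0.1724]
ee_rot: [-179.9, -0.1, 76.8]
force: [0.1, 0.1, -0.8]
gripper_width: 0.475
finger_force: 15.0
```

Emit:
arm_command(gripper=[1,1,1,1,1,1,1,1,1,1], dp=[[0,0,0],[0,0,-0.025],[0,0,-0.025],[0,0,-0.02],[0,0,-0.012],[0,0,-0.01],[0,0,-0.008],[0,0,-0.005],[0,0,-0.003],[0,0,0]], rot=[[0,0,0],[0,0,0],[0,0,0],[0,0,0],[0,0,0],[0,0,0],[0,0,0],[0,0,0],[0,0,0],[0,0,0]])

```text
time_s: 12.0
tcp_pos: [0.6402, -0.0041, 0.0661]
ee_rot: [180.0, -0.0, 76.7]
force: [-0.2, -0.2, -1.1]
gripper_width: 0.476
finger_force: 15.0
```

Emit:
arm_command(gripper=[1,1,0.5,0.45,0.35,0.25,0.25,0.25,0.25,0.25,0.25], dp=[[0,0,-0.0015],[0,0,0],[0,0,0],[0,0,0],[0,0,0],[0,0,0],[0,0,0],[0,0,0.02],[0,0,0.04],[0,0,0.04],[0,0,0.04]], rot=[[0,0,0],[0,0,0],[0,0,0],[0,0,0],[0,0,0],[0,0,0],[0,0,0],[0,0,0],[0,0,0],[0,0,0],[0,0,0]])

```text
time_s: 13.1
tcp_pos: [0.6398, -0.0041, 0.2058]
ee_rot: [-180.0, 0.0, 76.7]
force: [0.1, 0.0, 0.7]
gripper_width: 0.75
finger_force: 0.0
```

Emit:
arm_command(gripper=[0.5,0.8,1,1,1,1,1], dp=[[-0.03,-0.01,0],[-0.04,-0.01,0],[-0.04,-0.005,0],[-0.04,0,0],[-0.03,0,0],[-0.03,0,0],[0,0,0]], rot=[[0,0,0],[0,0,0],[0,0,0],[0,0,0],[0,0,0],[0,0,0],[0,0,0]])

```text
time_s: 13.8
tcp_pos: [0.4277, -0.0289, 0.205]
ee_rot: [180.0, 0.0, 76.6]
force: [0.6, -0.2, -0.0]
gripper_width: 0.189
finger_force: 0.0
```

```bash
python3 - <<'E'
from h import *
o=robot.get_obs();print(o["tcp_pos"],o["ee_rot"],o["gripper_width"])
S=robot.camera("side");T=robot.camera("top")
a=cv2.resize(S["frame"][130:310,190:335],None,fx=3,fy=3,interpolation=cv2.INTER_CUBIC)
b=cv2.resize(T["frame"][130:310,210:330],None,fx=3,fy=3,interpolation=cv2.INTER_CUBIC)
cv2.imwrite("pics/c3.png",np.hstack([a,b]))
E
```

```text
[ 0.42765693 -0.02891607  0.20500087] [1.79961168e+02 8.29818404e-03 7.66308914e+01] 0.1886400519270609
```

View pics/c3.png

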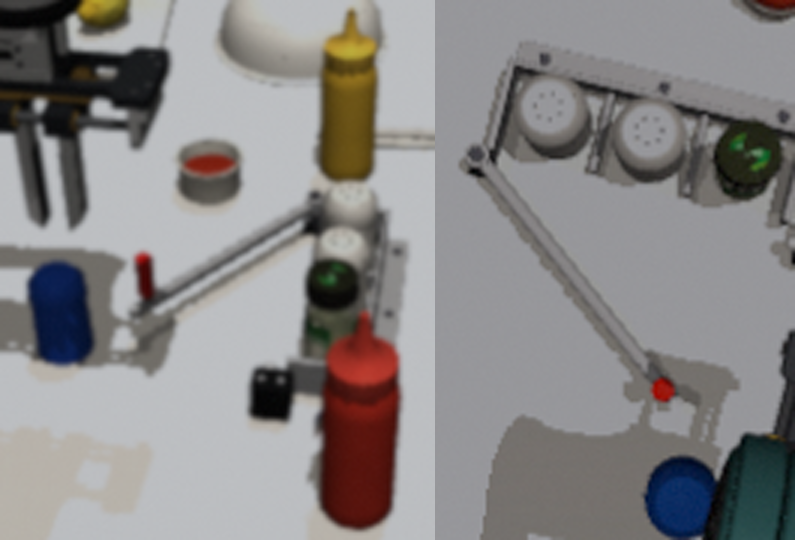

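All three containers stand upright in their bays (top crop 552,110 / 650,138 / 748,158). The bar has not moved, with the knob at top crop (663,390), and the bystanders are untouched. Next I work out the push path on the knob.

```bash
python3 - <<'E'
import numpy as np
x,y,t=.6554,.0640,-.2235
c,s=np.cos(t),np.sin(t);R=np.array([[c,-s],[s,c]])
h=np.array([x,y])+R@[-.039,.115]
def tcp(th,d):
  u=R@[-np.sin(th),-np.cos(th)]; n=R@[np.cos(th),-np.sin(th)]
  return h+.21*u-d*n, np.degrees(t-th)+90
print("hinge",h);p0=None
for th,d in[(.65,.045),(.65,.0225)]+[(a,.0205) for a in(.58,.51,.44,.37,.30,.23,.17,.12,.08,.05,.02,0)]:
  p,w=tcp(th,d);print(th,p.round(4),round(w,1),None if p0 is None else (p-p0).round(4));p0=p
E
```

```text
hinge [0.64285907 0.18478379]
0.65 [0.453  0.0844] 40.0 None
0.65 [0.4674 0.0672] 40.0 [ 0.0144 -0.0172]
0.58 [0.4775 0.0538] 44.0 [ 0.01   -0.0134]
0.51 [0.487  0.0425] 48.0 [ 0.0096 -0.0112]
0.44 [0.4974 0.032 ] 52.0 [ 0.0103 -0.0105]
0.37 [0.5084 0.0222] 56.0 [ 0.011  -0.0098]
0.3 [0.5201 0.0132] 60.0 [ 0.0117 -0.009 ]
0.23 [0.5324 0.005 ] 64.0 [ 0.0123 -0.0082]
0.17 [ 0.5434 -0.0013] 67.5 [ 0.011  -0.0063]
0.12 [ 0.5528 -0.006 ] 70.3 [ 0.0094 -0.0047]
0.08 [ 0.5605 -0.0095] 72.6 [ 0.0077 -0.0034]
0.05 [ 0.5664 -0.0119] 74.3 [ 0.0059 -0.0024]
0.02 [ 0.5723 -0.0141] 76.0 [ 0.0059 -0.0022]
0 [ 0.5763 -0.0154] 77.2 [ 0.004  -0.0014]
```

Emit:
arm_command(gripper=[1,1,1,1,1,1,1,1,1,1,1], dp=[[0.005,0.0225,0],[0.005,0.0225,0],[0.005,0.0225,0],[0.005,0.0225,0],[0.005,0.0235,0],[0,0,0],[0,0,-0.04],[0,0,-0.04],[0,0,-0.035],[0,0,-0.022],[0,0,0]], rot=[[0,0,-0.128],[0,0,-0.128],[0,0,-0.128],[0,0,-0.128],[0,0,-0.128],[0,0,0],[0,0,0],[0,0,0],[0,0,0],[0,0,0],[0,0,0]])

```text
time_s: 15.0
tcp_pos: [0.4526, 0.0835, 0.0635]
ee_rot: [-179.7, 0.4, 40.1]
force: [-0.1, 0.3, 0.1]
gripper_width: 0.006
finger_force: 0.0
```

```bash
python3 - <<'E'
from h import *
o=robot.get_obs();print(o["tcp_pos"],o["ee_rot"],o["gripper_width"])
S=robot.camera("side")
a=cv2.resize(S["frame"][150:270,180:320],None,fx=5,fy=5,interpolation=cv2.INTER_CUBIC)
cv2.imwrite("pics/c4.png",a)
E
```

```text
[0.45256902 0.08351175 0.06345305] [-179.72813822    0.42178219   40.06915856] 0.006068487291415677
```

View pics/c4.png

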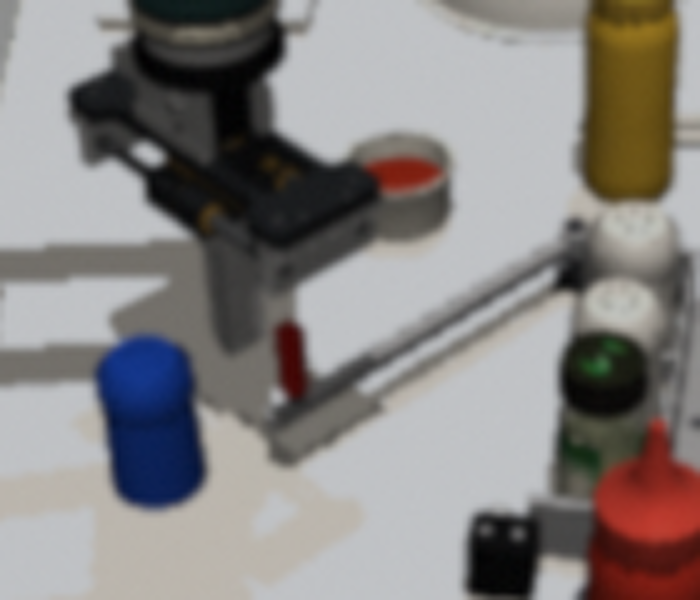

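The closed fingers (232,330) sit outside the knob (290,360), clear of the blue shaker and the cup. Next I push.

Emit:
arm_command(gripper=[1,1,1,1,1,1,1,1,1,1], dp=[[0,0,0],[0.0075,-0.0085,0],[0.007,-0.0085,0],[0.01,-0.0134,0],[0.0096,-0.0112,0],[0.0103,-0.0105,0],[0.011,-0.0098,0],[0.0117,-0.009,0],[0.0123,-0.0082,0],[0.011,-0.0063,0]], rot=[[0,0,0],[0,0,0],[0,0,0],[0,0,0.07],[0,0,0.07],[0,0,0.07],[0,0,0.07],[0,0,0.07],[0,0,0.07],[0,0,0.06]])

```text
time_s: 16.05
tcp_pos: [0.5472, -0.0026, 0.0685]
ee_rot: [179.9, -0.0, 67.6]
force: [0.3, -0.4, 0.7]
gripper_width: 0.005
finger_force: 0.1
```

```bash
python3 - <<'E'
from h import *
o=robot.get_obs();print(o["tcp_pos"],o["ee_rot"],o["force"])
S=robot.camera("side")
cv2.imwrite("pics/c5.png",cv2.resize(S["frame"][150:290,190:330],None,fx=4,fy=4,interpolation=cv2.INTER_CUBIC))
E
```

```text
[ 0.54721938 -0.00260022  0.06853072] [ 1.79876357e+02 -1.70389248e-02  6.75987894e+01] [ 0.26854874 -0.36767008  0.74565784]
```

View pics/c5.png

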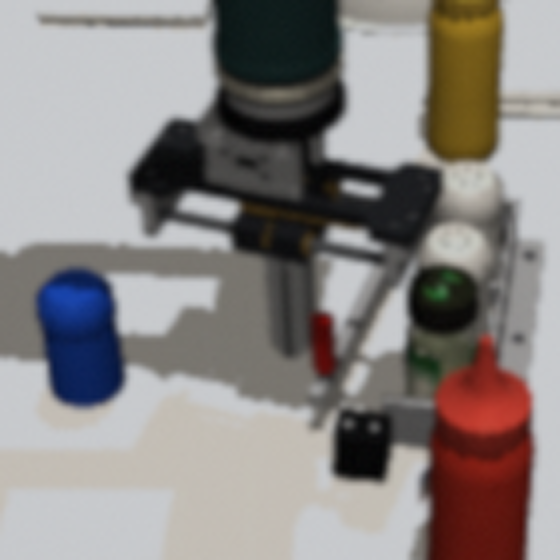

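The knob (322,345) rides ahead of the fingers and the bar is nearly shut. I continue slowly into the catch.

Emit:
arm_command(gripper=[1,1,1,1,1,1,1], dp=[[0.0094,-0.0047,0],[0.0077,-0.0034,0],[0.004,-0.0016,0],[0.004,-0.0016,0],[0.003,-0.001,0],[0.002,-0.0005,0],[0,0,0]], rot=[[0,0,0.05],[0,0,0.04],[0,0,0.03],[0,0,0.03],[0,0,0.02],[0,0,0],[0,0,0]])

```text
time_s: 16.8
tcp_pos: [0.5765, -0.0143, 0.068]
ee_rot: [179.9, -0.0, 77.2]
force: [1.0, 0.6, 1.0]
gripper_width: 0.004
finger_force: 0.0
```

Emit:
arm_command(gripper=[1,1,1,1], dp=[[0.002,-0.0005,0],[0.001,0,0],[0,0,0],[0,0,0]], rot=[[0,0,0],[0,0,0],[0,0,0],[0,0,0]])

```text
time_s: 17.2
tcp_pos: [0.5773, -0.0143, 0.0678]
ee_rot: [-179.8, 0.1, 77.2]
force: [-6.2, -0.3, 4.3]
gripper_width: 0.005
finger_force: 2.7
```

```bash
python3 - <<'E'
from h import *
T=robot.camera("top");S=robot.camera("side")
p=(.6554,.0640,-.2235);c,s=np.cos(p[2]),np.sin(p[2])
W=lambda x,y,z:[p[0]+c*x-s*y,p[1]+s*x+c*y,z]
for n,C in(("top",T),("side",S)):
  f=C["frame"].astype(int);m=((f[...,2]>90)&(f[...,1]<60)&(f[...,0]<60)).astype(np.uint8)
  q=proj(C,[W(-.039,-.095,.067),W(-.0453+.0003,-.095,.067)])
  u,v=q[0];sub=m[int(v)-15:int(v)+16,int(u)-12:int(u)+13];ys,xs=np.nonzero(sub)
  print(n,"shut pred",q.round(1).tolist(),"red",len(xs),xs.mean()+int(u)-12 if len(xs) else None,ys.mean()+int(v)-15 if len(xs) else None)
E
```

```text
top shut pred [[320.7, 203.9], [320.0, 206.7]] red 0 None None
side shut pred [[283.3, 237.3], [280.9, 237.1]] red 11 283.54545454545456 237.9090909090909
```

Emit:
arm_command(gripper=[1,1,1,1], dp=[[0.0015,-0.0003,0],[0.001,0,0],[0,0,0],[0,0,0]], rot=[[0,0,0],[0,0,0],[0,0,0],[0,0,0]])

```text
time_s: 17.7
tcp_pos: [0.5774, -0.0143, 0.0677]
ee_rot: [-179.5, 0.1, 77.2]
force: [-12.1, 1.1, 8.7]
gripper_width: 0.006
finger_force: 5.8
```

The fingers stall with the force rising, so the bar is at its stop. I back off and look.

Emit:
arm_command(gripper=[1,1,1,1,1,1,1,1,1,1], dp=[[-0.01,0.002,0],[-0.02,0.004,0],[-0.01,0.002,0.01],[0,0,0.04],[0,0,0.04],[0,0,0.04],[-0.04,0.02,0],[-0.04,0.02,0],[-0.04,0.02,0],[0,0,0]], rot=[[0,0,0],[0,0,0],[0,0,0],[0,0,0],[0,0,0],[0,0,0],[0,0,0],[0,0,0],[0,0,0],[0,0,0]])

```text
time_s: 18.7
tcp_pos: [0.4179, 0.0552, 0.1984]
ee_rot: [179.9, -0.1, 77.4]
force: [-0.9, -0.3, -1.0]
gripper_width: 0.005
finger_force: 0.0
```

```bash
python3 - <<'E'
from h import *
S=robot.camera("side");T=robot.camera("top")
k=robot.get_obs();print(k["time_s"],k["tcp_pos"])
p=(.6554,.0640,-.2235);c,s=np.cos(p[2]),np.sin(p[2])
print("knob top pred shut",proj(T,[[p[0]+c*-.039+s*.095,p[1]-s*.039-c*.095,.088]]))
f=T["frame"].astype(int);m=(f[...,2]>110)&(f[...,1]<70)&(f[...,0]<70);ys,xs=np.nonzero(m[190:225,300:345]);print("knob meas",xs.mean()+300,ys.mean()+190)
a=cv2.resize(S["frame"][130:310,190:335],None,fx=3,fy=3,interpolation=cv2.INTER_CUBIC)
b=cv2.resize(T["frame"][130:310,215:345][:, :120],None,fx=3,fy=3,interpolation=cv2.INTER_CUBIC)
cv2.imwrite("pics/c6.png",np.hstack([a,b]))
E
```

```text
18.8 [0.42138814 0.05365929 0.198738  ]
knob top pred shut [[321.35286663 203.02872297]]
knob meas 321.67391304347825 202.73913043478262
```

View pics/c6.png

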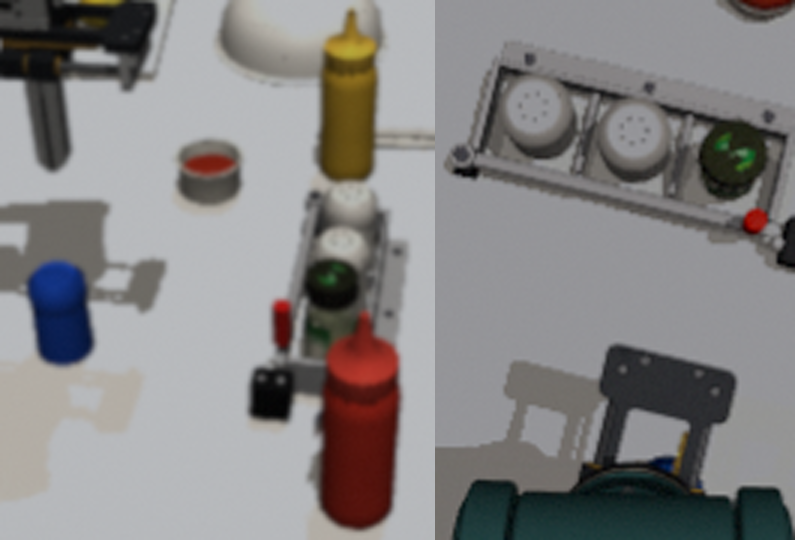

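The bar is shut: the knob measures (321.7,202.7) against (321.4,203.0) predicted for shut. It stayed there after release, with all three containers upright and the bystanders unmoved.

```bash
python3 -c "
from rig import robot
print(robot.hand_in())"
```

```text
the job is handed in; nothing more can be done
None
```

The job is handed in: the shaker and the spice jar stand upright in the two empty bays, the keeper bar is shut and stayed shut after I let go, and the bottles, the cup and the blue look-alike were not disturbed (robot clock about 19 s of 67 s).

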